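# Double-lidded jar: fit the nested lids, lift off the outer one

## Task

Check the lid fit of the jar on the banding wheel: take the matching blue lid set, inner and outer lid nested together, lower it gently into the jar's mouth until the inner lid is fully home, and let go. Then lift only the outer lid straight off, leaving the inner lid seated in the jar, and finish still holding the outer lid level in the gripper, about 10 cm above the jar. Never part the lids before they are on the jar or drop them in, keep the jar where it stands, and leave the green lids, mug and brush alone.

Things in the scene. Friction and masses are not known exactly. Their poses are not given: they have to be found in the camera images.
- board: plywood ware board lying on the table, 280 x 140 x 18 mm (x, y, z), on which the two lid sets stand; fixed. Origin at the centre of its underside, x along its length. The sets stand near 60 mm to either side of its centre along its x, within about 8 mm; which is which varies.
- inner_blue: buff clay inner lid of the blue set, loose, 80 g; origin at the centre of its underside (18 mm above the table at the start), z up. Spigot 40 mm across (35 at its foot), 0-16 mm; flange 62 mm across, 16-24 mm, its edge 4 mm proud of the outer lid all round; collar 40 mm across to 27; knob 15 mm across to 34 (hidden while nested). Gripped by the flange edge, it carries the outer lid.
- inner_blue_seat (a point): centre of the underside of the blue set's inner flange, 16 mm above the inner lid's origin; coincides with point jar_mouth when the lid is fully home (the spigot has 2 mm play all round).
- inner_blue_ledge (a point): centre of the top face of the same flange, 24 mm above the inner lid's origin, where the outer lid's rim rests.
- outer_blue: blue-glazed outer lid, 70 g nominal, loose: a cap 54 mm in diameter and 18 mm high, open below (bore 46 mm, 13 mm deep), with a knob on top. Origin at the centre of its rim's underside, z up. It stands on the inner flange around the collar (about 3 mm play), held only by its weight. Whole set 58 mm tall.
- outer_blue_knob (a point): centre of the outer lid's knob, 28 mm above the outer lid's origin. The knob is a round button 22 mm in diameter, from 22 to 34 mm above that origin, on a neck 17 mm in diameter; the cap's top face is 18 mm above the origin.
- inner_green: inner lid of the green set, same shape as the blue one's; bystander. Origin as inner_blue.
- outer_green: green-glazed outer lid, same shape; bystander. Origin as outer_blue.
- wheel: banding wheel (potter's turntable): cast foot and an aluminium head 180 mm in diameter, 50 mm high in all; the foot is fixed, the head turns easily. Origin at the centre of its underside.
- jar: round stoneware jar, cream with blue-glazed shoulder and neck, 84 mm in diameter, 100 mm tall, about 0.5 kg, loose, standing upright on the wheel's head up to 15 mm off its centre. Origin at the centre of its underside, z up. Shoulder slopes in above 45 mm to a straight neck 54 mm in diameter from 75 to 100 mm; open mouth of 44 mm bore, clear 28 mm deep.
- jar_mouth (a point): centre of the jar's mouth, level with the rim, 100 mm above the jar's underside.
- mug: cream mug, 76 mm in diameter, 90 mm tall, on the table; bystander. Origin at the centre of its underside.
- brush: flat wooden-handled glaze brush, 180 mm long, 42 mm wide, lying on the table; bystander. Origin at the middle of its length, on its underside.
Not all that is in view belongs to the job. What is meant by the outer_blue is not yellow, and is the smaller of those in its own colour.

How it is judged (in metres and radians):
On the way:
1. the blue set sits on the jar, inner lid fully home, outer lid still nested on it, and the gripper has let go (horizontal distance between inner_blue_seat and jar_mouth below 0.005 m and z of inner_blue_seat in the frame of jar_mouth below 0.0025 m and angle between the z axis of inner_blue and the z axis of jar, either way round below 0.06 rad and not (distance between outer_blue and inner_blue_ledge above 0.012 m) and contact force between the fingers and inner_blue below 0.1 N and contact force between the fingers and outer_blue below 0.1 N), for 0.2 s.
At the end, for the whole second after the job is handed in: Inner lid seated in the jar (5 mm, flange within 2.5 mm of the rim, 3.4 deg), not touched by the gripper; outer lid held in the fingers, still, level within 11 deg, 6 to 16 cm above the rim, within 6 cm of the jar's axis, clear of the inner lid; jar upright within 20 mm of its start (horizontal distance between inner_blue_seat and jar_mouth below 0.005 m and z of inner_blue_seat in the frame of jar_mouth below 0.0025 m and angle between the z axis of inner_blue and the z axis of jar, either way round below 0.06 rad and distance of jar from where it was at the start of the episode below 0.02 m and angle between jar's own z axis and vertical below 0.1 rad and contact force between the fingers and inner_blue below 0.1 N and contact force between outer_blue and inner_blue below 0.05 N and contact force between the fingers and outer_blue above 1 N and z of outer_blue in the frame of jar_mouth between 0.06 and 0.16 m and horizontal distance between outer_blue and jar_mouth below 0.06 m and angle between outer_blue's own z axis and vertical below 0.2 rad and linear speed of outer_blue below 0.03 m/s and linear speed of inner_blue below 0.02 m/s); the arm keeps its last pose, push and grip.
It fails at once if the outer blue lid is parted from the inner lid (over 12 mm) while the inner lid is not seated in the jar (distance between outer_blue and inner_blue_ledge above 0.012 m and not (horizontal distance between inner_blue_seat and jar_mouth below 0.005 m and z of inner_blue_seat in the frame of jar_mouth below 0.0025 m and angle between the z axis of inner_blue and the z axis of jar, either way round below 0.06 rad)).
It fails at once if the lids are dropped in: the gripper is off the inner lid while that lid is over the jar and more than 10 mm short of home (contact force between the fingers and inner_blue below 0.1 N and horizontal distance between inner_blue_seat and jar_mouth below 0.05 m and z of inner_blue_seat in the frame of jar_mouth above 0.01 m).
It fails at once if the lids are banged or pressed hard onto the jar (over 40 N) (contact force between inner_blue and jar above 40 N).
It fails at once if the jar is shoved more than 20 mm or tipped (distance of jar from where it was at the start of the episode above 0.02 m or angle between jar's own z axis and vertical above 0.2 rad).
It fails at once if a bystander (green lids, mug, brush) is moved more than 12 mm (distance of any of inner_green, outer_green, mug, brush from where it was at the start of the episode above 0.012 m).
It also fails if it takes over 48 s, if anything falls off the work surface, if the arm or the gripper's body presses on something with over 40 N, if the wrist force passes 120 N, or if a joint passes its speed limit or range.

## Robot

A 6-joint arm with a two-finger parallel gripper is mounted at the origin on the work surface. World frame = base frame: x ahead of the robot, y to its left, z up, the work surface at z = 0. Lengths are in m, angles in degrees, forces in N, time in s.
With the tool pointing down it reaches from about 0.375 to 0.75 m from the base axis. Payload 9 kg.
Tool frame: the origin (TCP) lies midway between the tips of the shut fingers; the grasp point (between the pads) lies 19 mm behind it; z points along the fingers, y is the line along which they close (so a half turn about z gives the same grasp; the last joint's range is limited). The gripper opens to 85 mm and grips with 20 to 120 N. Pads are 22 mm wide; open, the fingers measure 114 mm over their backs; the gripper's body (76 mm by 85 mm) begins 54 mm behind the grasp point. The pads swing forward as they close: fully open they stand 13 mm farther back than shut.
Start: joints at [-12.473, 5.964, 5.575, 89.605, 0, 77.527], TCP at [0.6, 0, 0.231] pointing down, gripper open.
Joint ranges: [-171.21, 171.21], [-48.23, 106.86], [-62.78, 66.21], [-105.2, 120.99], [-86.42, 89.51], [-180, 180]. Speed limits (degrees/s): [127.2, 127.2, 147.25, 180, 180, 180].

## Interface

Orientations are given as a 3x3 rotation matrix whose columns are the frame's x, y, z axes.
In Python, from bench import monitor, read_camera, order, spotter gives the robot as it stands. The module is installed in compiled form; this text tells all that it offers.
- The arm moves only by the tool step_arm, never from a script. Its argument "commands" is a list of rows, each a list of 3 entries, a list of its own where there are three numbers: the turn, a rotation vector about the tool's x, y, z each as a share of 180 degrees, from -1 to 1, then the shift along the tool's x, y, z each as a share of 0.4 m, from -1 to 1, then the opening, from 0 (shut) to 1 (fully open). A call has 1 to 8 rows; each row is the pose to reach, as a shift and turn from the pose commanded when the call began, along the tool's axes at that moment, turning the shorter way round; what a row does not reach only later rows make up. A row lasts 1/12 s, in which the tool goes at most 41.7 mm and 7.16 degrees, less where a joint would pass 70% of its speed; a pose out of reach is approached as far as the arm can. A call with a number of a shift or a turn outside -1 to 1 is refused whole. A call with a gripper value outside its range is refused whole. The fingers move at their own pace and stop on an object; "grip_force" is the grip in N (left out, the last holds). Time passes only in rows, so rows that repeat a pose let the fingers close. It gives the time, the measured TCP pose, the force, the opening and the grip force at its end, in the units of the state.
- monitor.get_state(): the state, without advancing time (a new reading comes with each control period).
- read_camera(name): name is "scene" or "side" or "wrist"; returns a dict with "color" (400x640x3 uint8, red, green, blue), "z_map" (400x640 float32, m along the optical axis (not along the pixel's ray), 0 where there is no reading), "fx", "fy", "cx", "cy" (pixels), "dist" ([k1, k2, p1, p2, k3] as OpenCV has them; the pictures are not rectified), "view" (4x4, takes a point from world to camera coordinates); the wrist camera has in their place "hand_eye" (4x4, takes a point from camera to tool coordinates, whose origin is the TCP and whose axes are the flange's). Camera axes: x right, y down, z forward; pixel columns grow to the right and rows downward; lengths in m; the calibration is good to about 2 mm. A picture is of the moment at which its call begins: read the wrist's pose just before it.
- order.finish_job(): hands the job in; it is judged then, once.
Trained networks look in the newest picture that a camera, given by its name, has taken for a name from the list of things; names that differ only in an ending like _2 or _b are one class to them, and where a whole thing is asked for, a point or a joint stands for the part that bears it (a point fixed in the world has none). Each returns a list of dicts, best first, with "p" (0 to 1); they miss things now and then, are a little off and sometimes report something else, mostly with a low value. They report only what shows in the picture. A call takes as long as a camera call. They do not tell look-alikes from the thing itself.
- spotter.find_in(target, camera): "location" ([column, row] in pixels, amid what is visible of it).
- spotter.regions_of(target, camera): "region" (400x640 bool, what is visible of it) and "location" ([column, row] in pixels, amid what is visible of it).
The state is a dict: "clock": time; "joint_pos": joint angles; "qvel": joint speeds; "joint_torque": joint torques, N m; "eef_pos": TCP position; "eef_rot": TCP orientation; "contact_force": force on the tool from outside, world axes, zero at the start; "wrist_torque": the same for the moment, N m; "finger_gap": finger opening in m; "grip_force": force on a finger pad.
Only numpy, scipy, OpenCV 4.12 (cv2) and the standard library are available. Lean on these libraries where they do the work, as an engineer would, in place of code of your own. Each camera call takes 0.05 s, during which the arm holds its last target. There are 200 camera calls.

## Working session

There is one attempt and no reset: what is moved stays moved. The work goes in short steps, Python scripts to look and compute and a tool call to move; the robot and the scene stay as the last step left them, time stands still between calls to the robot, and variables do not carry over. Pictures are saved under pics/ and viewed, at most 10 in all, crops included, and the job is handed in when it is done.

Besides the shell and the picture viewer there is one more tool, called after "Request:" in YAML: its name, and indented under it one key for each argument. step_arm: Moves the arm, as the interface text tells. Its arguments: {"type":"object","properties":{"commands":{"type":"array","items":{"type":"array"}},"grip_force":{"type":"number"}},"required":["commands"]}

```bash
mkdir -p pics
cat > h.py <<'E'
import numpy as np, cv2
from bench import monitor, read_camera, order, spotter
def save(n,im): cv2.imwrite('pics/'+n, cv2.cvtColor(im,cv2.COLOR_RGB2BGR))
def c2w(name,d,st=None):
    if 'view' in d: return np.linalg.inv(d['view'])
    T=np.eye(4);T[:3,:3]=np.array(st['eef_rot']);T[:3,3]=st['eef_pos'];return T@d['hand_eye']
def K(d): return np.array([[d['fx'],0,d['cx']],[0,d['fy'],d['cy']],[0,0,1.]])
def cloud(d,T,mask=None):
    z=d['z_map'];m=(z>0)if mask is None else mask&(z>0)
    v,u=np.nonzero(m)
    n=cv2.undistortPoints(np.stack([u,v],1).astype(float)[:,None],K(d),np.array(d['dist'])).reshape(-1,2)
    P=np.c_[n,np.ones(len(n))]*z[m][:,None]
    return P@T[:3,:3].T+T[:3,3]
def project(d,T,P):
    C=np.linalg.inv(T);r,_=cv2.Rodrigues(C[:3,:3])
    return cv2.projectPoints(np.atleast_2d(P).astype(float),r,C[:3,3],K(d),np.array(d['dist']))[0].reshape(-1,2)
E
python3 - <<'E'
from h import *
ims=[]
for c in ['scene','side','wrist']:
    st=monitor.get_state();d=read_camera(c);T=c2w(c,d,st)
    save(c+'0.png',d['color'])
    print(c,T[:3,3].round(3),T[:3,2].round(2))
    for t in ['outer_blue','outer_green','inner_blue','inner_green','jar','wheel','mug','brush','board']:
        for r in spotter.regions_of(t,c)[:4]:
            if r['p']<.2: continue
            P=cloud(d,T,r['region'])
            print(t,round(r['p'],2),np.round(r['location']),r['region'].sum(),np.median(P,0).round(3) if len(P) else '',P[:,2].max().round(3) if len(P) else '')
print(monitor.get_state()['clock'])
E
```

```text
scene [0.956 0.703 0.986] [-0.32 -0.57 -0.75]
outer_blue 0.97 [363. 253.] 460 [0.557 0.16  0.061] 0.081
outer_blue 0.81 [306. 234.] 381 [0.63  0.02  0.019] 0.041
outer_blue 0.55 [417. 316.] 921 [0.528 0.339 0.024] 0.05
outer_green 0.55 [414. 234.] 415 [0.435 0.178 0.061] 0.084
inner_green 0.58 [409. 248.] 40 [0.445 0.195 0.042] 0.048
jar 0.97 [305. 150.] 451 [ 0.534 -0.162  0.097] 0.324
jar 0.37 [365. 252.] 463 [0.556 0.16  0.061] 0.081
wheel 0.69 [298. 166.] 1504 [ 0.554 -0.16   0.05 ] 0.057
wheel 0.41 [303. 146.] 431 [ 0.533 -0.162  0.096] 0.307
brush 0.74 [356. 210.] 855 [0.483 0.011 0.019] 0.029
board 0.87 [385. 257.] 5463 [0.498 0.184 0.019] 0.064
side [0.347 0.497 0.508] [ 0.36 -0.7  -0.62]
outer_blue 0.9 [309. 222.] 489 [0.618 0.02  0.018] 0.037
outer_blue 0.76 [261. 384.] 2028 [0.515 0.334 0.024] 0.048
outer_blue 0.64 [307. 270.] 859 [0.546 0.16  0.06 ] 0.079
outer_green 0.62 [374. 306.] 1026 [0.425 0.18  0.06 ] 0.079
inner_blue 0.58 [308. 282.] 252 [0.532 0.172 0.042] 0.048
inner_green 0.83 [369. 322.] 300 [0.418 0.194 0.042] 0.045
jar 0.64 [389. 145.] 1520 [ 0.524 -0.174  0
[... 303 characters left out ...]
] [-0.   -0.29 -0.96]
outer_blue 0.67 [265.  16.] 2073 [0.555 0.141 0.06 ] 0.079
outer_blue 0.62 [343. 158.] 1987 [0.626 0.015 0.018] 0.037
outer_green 0.78 [125.   7.] 674 [0.434 0.15  0.059] 0.062
inner_blue 0.83 [275.  38.] 585 [0.557 0.131 0.043] 0.059
inner_green 0.66 [122.   6.] 694 [0.434 0.15  0.059] 0.062
inner_green 0.61 [140.  12.] 461 [0.44  0.146 0.042] 0.058
jar 0.62 [253. 348.] 2884 [ 0.533 -0.164  0.094] 0.31
wheel 0.57 [284. 314.] 7294 [ 0.558 -0.158  0.051] 0.311
mug 0.94 [490. 155.] 8589 [0.77  0.02  0.058] 0.094
mug 0.64 [271.  38.] 587 [0.557 0.131 0.043] 0.06
brush 0.96 [214. 163.] 4778 [0.486 0.008 0.019] 0.023
board 0.56 [207.  43.] 18126 [0.494 0.126 0.019] 0.058
1.5
```

```bash
python3 -c "
import cv2,numpy as np
a=cv2.imread('pics/scene0.png')[110:360,220:480];b=cv2.imread('pics/side0.png')[100:400,180:480]
a=cv2.resize(a,(400,385));b=cv2.resize(b,(400,400))
c=np.zeros((400,800,3),np.uint8);c[:385,:400]=a;c[:,400:]=b;cv2.imwrite('pics/c1.png',c)"
```

```text
(no output)
```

View pics/c1.png

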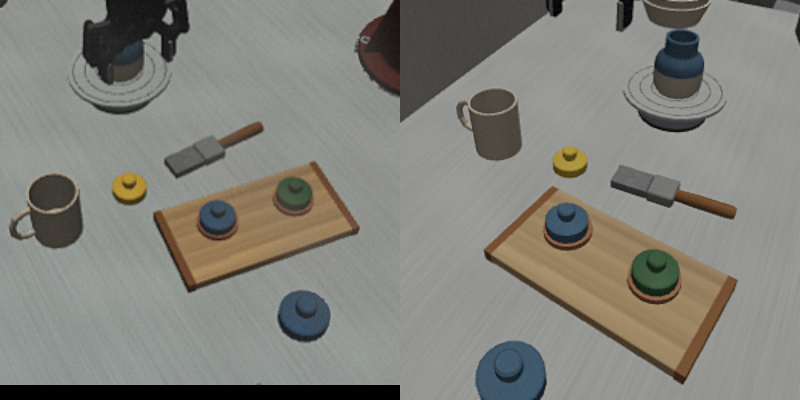

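Run:
```python
from h import *
st=monitor.get_state();print(st['clock'],np.round(st['eef_pos'],4),np.round(st['eef_rot'],3),st['finger_gap'],st['contact_force'])
for c in ['scene','side','wrist']:
    st=monitor.get_state();d=read_camera(c);T=c2w(c,d,st);P=cloud(d,T)
    # blue lid cap/board
    for nm,(x,y),(lo,hi) in [('captop',(.55,.152),(.055,.066)),('flange',(.55,.152),(.038,.046)),('knobtop',(.55,.152),(.068,.09)),('jarrim',(.535,-.17),(.143,.16)),('wheel',(.54,-.16),(.046,.056))]:
        r=.05 if nm!='wheel' else .1
        m=(np.hypot(P[:,0]-x,P[:,1]-y)<r)&(P[:,2]>lo)&(P[:,2]<hi)
        Q=P[m]
        if len(Q)>5: print(c,nm,len(Q),'med',np.median(Q,0).round(4),'mid',((Q[:,:2].min(0)+Q[:,:2].max(0))/2).round(4),np.ptp(Q[:,:2],axis=0).round(3))
    # high obstacles in workspace
    m=(P[:,2]>.11)&(P[:,0]>.3)&(P[:,0]<.9)&(abs(P[:,1])<.45)
    Q=P[m];h,xe,ye=np.histogram2d(Q[:,0],Q[:,1],bins=[np.arange(.3,.95,.05),np.arange(-.45,.5,.05)])
    print([(round(xe[i],2),round(ye[j],2),int(h[i,j])) for i,j in np.argwhere(h>30)])
```

```text
1.5 [0.6    0.     0.2313] [[-0.  1.  0.]
 [ 1.  0.  0.]
 [ 0.  0. -1.]] 0.08541694343318701 [-1.13629901  0.20796907  0.40326151]
scene captop 301 med [0.5574 0.16   0.0605] mid [0.5518 0.1539] [0.054 0.055]
scene flange 110 med [0.5678 0.1708 0.0432] mid [0.5507 0.1556] [0.061 0.057]
scene knobtop 78 med [0.5525 0.1547 0.0769] mid [0.5508 0.1528] [0.023 0.024]
scene jarrim 6 med [ 0.5474 -0.1759  0.1475] mid [ 0.5479 -0.1956] [0.003 0.045]
scene wheel 1349 med [ 0.5523 -0.1613  0.0505] mid [ 0.5356 -0.1793] [0.173 0.142]
[(np.float64(0.5), np.float64(-0.2), 105), (np.float64(0.5), np.float64(-0.05), 60), (np.float64(0.5), np.float64(-0.0), 270), (np.float64(0.55), np.float64(-0.0), 1961), (np.float64(0.55), np.float64(0.05), 409), (np.float64(0.6), np.float64(-0.05), 420), (np.float64(0.6), np.float64(-0.0), 4092), (np.float64(0.65), np.float64(-0.05), 116), (np.float64(0.65), np.float64(-0.0), 690)]
side captop 511 med [0.5446 0.1601 0.0602] mid [0.5509 0.1526] [0.053 0.053]
side flange 236 med [0.5353 0.1722 0.0428] mid [0.5501 0.1554] [0.06  0.054]
side knobtop 147 med [0.5497 0
[... 782 characters left out ...]
1621 med [0.5548 0.1399 0.0602] mid [0.553  0.1394] [0.054 0.028]
wrist flange 599 med [0.5567 0.1306 0.0431] mid [0.5523 0.1393] [0.062 0.037]
wrist knobtop 286 med [0.554  0.1456 0.0765] mid [0.5533 0.1458] [0.021 0.009]
wrist wheel 7162 med [ 0.5579 -0.1581  0.0507] mid [ 0.5433 -0.1683] [0.157 0.119]
[(np.float64(0.5), np.float64(-0.2), 563), (np.float64(0.5), np.float64(-0.05), 1632), (np.float64(0.5), np.float64(-0.0), 7595), (np.float64(0.55), np.float64(-0.05), 743), (np.float64(0.55), np.float64(-0.0), 11286), (np.float64(0.6), np.float64(-0.05), 742), (np.float64(0.6), np.float64(-0.0), 11306), (np.float64(0.65), np.float64(-0.05), 1653), (np.float64(0.65), np.float64(-0.0), 7601)]
```

Request:
step_arm:
  commands:
    - [[0,0,0],[-0.475,-0.175,-0.15],1]
    - [[0,0,0],[-0.475,-0.175,-0.15],1]
    - [[0,0,0],[-0.475,-0.175,-0.15],1]
    - [[0,0,0],[-0.475,-0.175,-0.15],1]
    - [[0,0,0],[-0.475,-0.175,-0.15],1]
    - [[0,0,0],[-0.475,-0.175,-0.15],1]
    - [[0,0,0],[-0.475,-0.175,-0.15],1]
    - [[0,0,0],[-0.475,-0.175,-0.15],1]

```text
clock: 2.32
eef_pos: [0.5301, -0.1899, 0.2912]
eef_rot: [[0.001, 1.0, 0.0], [1.0, -0.001, 0.0], [0.0, 0.0, -1.0]]
contact_force: [1.0, 0.2, 0.2]
finger_gap: 0.0854
grip_force: 0.0
```

```bash
cat >> h.py <<'E'
from scipy.optimize import least_squares
def circ(Q):
    f=lambda p:np.hypot(Q[:,0]-p[0],Q[:,1]-p[1])-p[2]
    return least_squares(f,[*Q[:,:2].mean(0),.02],loss='soft_l1',f_scale=.001).x
def outline(P,lo,hi,c,r):
    m=(P[:,2]>lo)&(P[:,2]<hi)&(np.hypot(P[:,0]-c[0],P[:,1]-c[1])<r)
    Q=P[m]; 
    if len(Q)<10: return None
    a=((np.arctan2(Q[:,1]-c[1],Q[:,0]-c[0])+np.pi)/(2*np.pi)*48).astype(int); rr=np.hypot(Q[:,0]-c[0],Q[:,1]-c[1])
    o=np.array([Q[a==k][np.argmax(rr[a==k])] for k in np.unique(a)]);i=np.array([Q[a==k][np.argmin(rr[a==k])] for k in np.unique(a)])
    return len(Q),np.median(Q[:,2]).round(4),circ(o).round(4),circ(i).round(4)
E
python3 - <<'E'
from h import *
st=monitor.get_state();print(np.round(st['eef_pos'],4),np.round(st['qvel'],2))
for c in ['wrist','side','scene']:
    st=monitor.get_state();d=read_camera(c);T=c2w(c,d,st);P=cloud(d,T);save('jar_%s.png'%c,d['color'])
    for lo,hi,r in [(.144,.156,.035),(.046,.056,.11)]: print(c,outline(P,lo,hi,(.53,-.196) if r<.1 else (.53,-.19),r))
    print(outline(P,.055,.066,(.552,.153),.035),outline(P,.07,.09,(.552,.153),.02))
print(monitor.get_state()['clock'])
E
```

```text
[ 0.5301 -0.1899  0.2912] [ 1.84  0.24 -0.49 -0.1  -0.02  0.15]
wrist (1127, np.float64(0.1505), array([ 0.5318, -0.1996,  0.0268]), array([ 0.5318, -0.1995,  0.0219]))
wrist (13044, np.float64(0.0509), array([ 0.5333, -0.1992,  0.0894]), array([ 0.5306, -0.1842,  0.0285]))
None None
side (195, np.float64(0.149), array([ 0.5303, -0.198 ,  0.0258]), array([ 0.5303, -0.1972,  0.0228]))
side (1898, np.float64(0.0518), array([ 0.5316, -0.1995,  0.0894]), array([ 0.5337, -0.2119,  0.0435]))
(507, np.float64(0.0601), array([0.551 , 0.1521, 0.0264]), array([0.5549, 0.1455, 0.0146])) (137, np.float64(0.0766), array([0.5504, 0.1528, 0.0097]), array([0.5524, 0.1523, 0.0053]))
scene (144, np.float64(0.1491), array([ 0.5311, -0.1968,  0.0263]), array([ 0.5313, -0.1968,  0.0229]))
scene (1635, np.float64(0.0504), array([ 0.5323, -0.1978,  0.0899]), array([ 0.5233, -0.2131,  0.0472]))
(300, np.float64(0.0606), array([0.5517, 0.1534, 0.0261]), array([0.5474, 0.1468, 0.0156])) (74, np.float64(0.0771), array([0.5526, 0.154 , 0.0089]), array([0.554 , 0.1543, 0.0071]))
2.4667
```

View pics/jar_wrist.png

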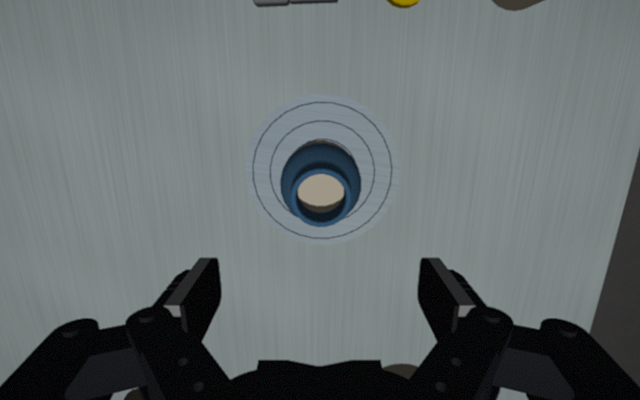

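Request:
step_arm:
  commands:
    - [[0,0,0],[0.8825,0.055,0.0],1]
    - [[0,0,0],[0.8825,0.055,0.0],1]
    - [[0,0,0],[0.8825,0.055,0.2275],1]
    - [[0,0,0],[0.8825,0.055,0.2275],1]
    - [[0,0,0],[0.8825,0.055,0.2275],1]
    - [[0,0,0],[0.8825,0.055,0.2275],1]
    - [[0,0,0],[0.8825,0.055,0.2275],1]
    - [[0,0,0],[0.8825,0.055,0.2275],1]

```text
clock: 3.13
eef_pos: [0.5491, 0.1331, 0.2107]
eef_rot: [[-0.002, 1.0, -0.0], [1.0, 0.002, 0.0], [0.0, -0.0, -1.0]]
contact_force: [0.8, -1.2, 0.2]
finger_gap: 0.0855
grip_force: 0.0
```

Request:
step_arm:
  commands:
    - [[0,0,0],[0,0,0],1]
    - [[0,0,0],[0,0,0],1]
    - [[0,0,0],[0,0,0],1]
    - [[0,0,0],[0,0,0],1]

```text
clock: 3.47
eef_pos: [0.5501, 0.1294, 0.212]
eef_rot: [[0.0, 1.0, 0.001], [1.0, -0.0, -0.0], [-0.0, 0.001, -1.0]]
contact_force: [0.2, -0.4, 0.7]
finger_gap: 0.0855
grip_force: 0.0
```

Run:
```python
from h import *
for k in range(2):
    st=monitor.get_state();print(np.round(st['eef_pos'],4),np.round(st['eef_rot'],4).tolist());d=read_camera('wrist');T=c2w('wrist',d,st);P=cloud(d,T)
    print(outline(P,.055,.066,(.552,.153),.035),outline(P,.07,.09,(.552,.153),.02),outline(P,.038,.047,(.552,.153),.04))
save('lid_wrist.png',d['color']);print(monitor.get_state()['clock'])
```

```text
[0.5501 0.1294 0.212 ] [[0.0, 1.0, 0.0007], [1.0, -0.0, -0.0002], [-0.0002, 0.0007, -1.0]]
(2226, np.float64(0.06), array([0.5531, 0.1523, 0.0264]), array([0.5535, 0.1503, 0.0121])) (538, np.float64(0.0767), array([0.5533, 0.1525, 0.0106]), array([0.5521, 0.1528, 0.0025])) (567, np.float64(0.0429), array([0.5522, 0.1522, 0.0305]), array([0.5532, 0.1502, 0.0282]))
[0.5502 0.129  0.2121] [[0.0009, 1.0, 0.0008], [1.0, -0.0009, -0.0002], [-0.0002, 0.0008, -1.0]]
(2224, np.float64(0.06), array([0.553 , 0.1523, 0.0264]), array([0.5534, 0.1504, 0.012 ])) (541, np.float64(0.0766), array([0.5534, 0.1525, 0.0106]), array([0.5525, 0.1527, 0.0028])) (570, np.float64(0.043), array([0.5522, 0.1521, 0.0304]), array([0.5531, 0.1502, 0.0282]))
3.5667
```

View pics/lid_wrist.png

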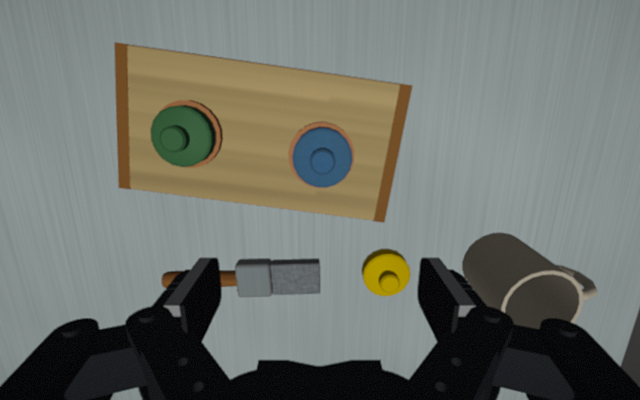

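Request:
step_arm:
  commands:
    - [[0,0,0],[0.059,0.0045,0.1],1]
    - [[0,0,0],[0.059,0.0045,0.2],1]
    - [[0,0,0],[0.059,0.0045,0.29],1]
    - [[0,0,0],[0.059,0.0045,0.325],1]
    - [[0,0,0],[0.059,0.0045,0.325],1]
    - [[0,0,0],[0.059,0.0045,0.325],1]
    - [[0,0,0],[0.059,0.0045,0.325],1]

```text
clock: 4.15
eef_pos: [0.5532, 0.1527, 0.0838]
eef_rot: [[0.001, 1.0, 0.003], [1.0, -0.001, 0.0], [0.0, 0.003, -1.0]]
contact_force: [0.7, -0.2, 0.6]
finger_gap: 0.0851
grip_force: 0.0
```

Run:
```python
from h import *
st=monitor.get_state();print(st['clock'],np.round(st['eef_pos'],4),np.round(st['eef_rot'],4).tolist(),np.round(st['qvel'],2));d=read_camera('wrist');T=c2w('wrist',d,st);P=cloud(d,T)
print(outline(P,.055,.066,(.552,.153),.035),outline(P,.07,.09,(.552,.153),.02),outline(P,.038,.047,(.552,.153),.04))
save('lid_wrist2.png',d['color'])
```

```text
4.15 [0.5532 0.1527 0.0838] [[0.001, 1.0, 0.0031], [1.0, -0.001, 0.0001], [0.0001, 0.0031, -1.0]] [ 0.24 -0.63  0.75 -0.15 -0.02  0.03]
(5369, np.float64(0.06), array([0.553 , 0.1522, 0.0267]), array([0.5533, 0.1472, 0.0131])) (1490, np.float64(0.0766), array([0.5531, 0.1524, 0.0108]), array([0.552 , 0.1528, 0.0017])) (1354, np.float64(0.0429), array([0.5521, 0.1524, 0.0304]), array([0.553 , 0.1497, 0.0283]))
```

View pics/lid_wrist2.png

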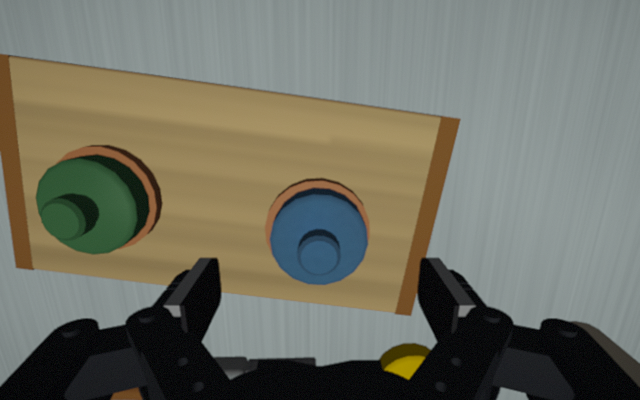

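Request:
step_arm:
  commands:
    - [[0,0,0],[0,0,0.06],1]
    - [[0,0,0],[0,0,0.11],1]
    - [[0,0,0],[0,0,0.14],1]
    - [[0,0,0],[0,0,0.158],1]
    - [[0,0,0],[0,0,0.165],1]
    - [[0,0,0],[0,0,0.165],1]
    - [[0,0,0],[0,0,0.165],1]
  grip_force: 50

```text
clock: 4.78
eef_pos: [0.5526, 0.1533, 0.0168]
eef_rot: [[0.0, 1.0, 0.002], [1.0, -0.0, 0.0], [0.0, 0.002, -1.0]]
contact_force: [-0.9, 0.8, 0.0]
finger_gap: 0.0854
grip_force: 0.0
```

Request:
step_arm:
  commands:
    - [[0,0,0],[0,0,0],0.8]
    - [[0,0,0],[0,0,0],0.75]
    - [[0,0,0],[0,0,0],0.7]
    - [[0,0,0],[0,0,0],0.65]
    - [[0,0,0],[0,0,0],0.6]
    - [[0,0,0],[0,0,0],0.5]
    - [[0,0,0],[0,0,0],0.5]
    - [[0,0,0],[0,0,0],0.5]

```text
clock: 5.45
eef_pos: [0.5524, 0.1533, 0.0169]
eef_rot: [[-0.0, 1.0, 0.001], [1.0, 0.0, -0.0], [-0.0, 0.001, -1.0]]
contact_force: [-2.3, 0.1, 7.7]
finger_gap: 0.0602
grip_force: 52.2
```

Request:
step_arm:
  commands:
    - [[0,0,0],[0,0,-0.01],0.5]
    - [[0,0,0],[0,0,-0.02],0.5]
    - [[0,0,0],[0,0,-0.04],0.5]
    - [[0,0,0],[0,0,-0.075],0.5]
    - [[0,0,0],[0,0,-0.11],0.5]
    - [[0,0,0],[0,0,-0.13],0.5]
    - [[0,0,0],[0,0,-0.13],0.5]
    - [[0,0,0],[0,0,-0.13],0.5]

```text
clock: 6.12
eef_pos: [0.5521, 0.1533, 0.068]
eef_rot: [[-0.0, 1.0, 0.001], [1.0, 0.0, 0.0], [0.0, 0.001, -1.0]]
contact_force: [-0.7, 0.1, -1.3]
finger_gap: 0.0603
grip_force: 54.3
```

Run:
```python
from h import *
st=monitor.get_state();p=np.array(st['eef_pos']);print(st['clock'],p.round(4),st['finger_gap'],st['grip_force'],st['contact_force'],np.round(st['eef_rot'],4).tolist());
for c in ['wrist','side','scene']:
    d=read_camera(c);T=c2w(c,d,st);P=cloud(d,T)
    m=(np.hypot(P[:,0]-p[0],P[:,1]-p[1])<.035)&(P[:,2]>.06)&(P[:,2]<.16)
    Q=P[m];h,e=np.histogram(Q[:,2],bins=np.arange(.06,.16,.003));print(c,[(round(e[i],3),int(h[i])) for i in range(len(h)) if h[i]>10])
    save('held_%s.png'%c,d['color'])
    if c=='side': u=project(d,T,p+[0,0,.02])[0].astype(int);im=d['color'][max(0,u[1]-100):u[1]+80,max(0,u[0]-110):u[0]+110];save('held_crop.png',cv2.resize(im,None,fx=2.5,fy=2.5)[:600])
    if c=='wrist':
        for z in (.112,.0,): pass
```

```text
6.1167 [0.5521 0.1533 0.068 ] 0.060320569075792335 54.30994212627411 [-0.71725445  0.14966387 -1.3211417 ] [[-0.0, 1.0, 0.0011], [1.0, 0.0, 0.0], [0.0, 0.0011, -1.0]]
wrist [(np.float64(0.075), 27), (np.float64(0.078), 77), (np.float64(0.081), 81), (np.float64(0.084), 212), (np.float64(0.087), 403), (np.float64(0.09), 547), (np.float64(0.093), 2505), (np.float64(0.096), 624), (np.float64(0.099), 668), (np.float64(0.102), 729), (np.float64(0.105), 841), (np.float64(0.108), 5503), (np.float64(0.111), 5839), (np.float64(0.114), 78), (np.float64(0.117), 376), (np.float64(0.12), 469), (np.float64(0.123), 665), (np.float64(0.126), 2359), (np.float64(0.129), 155), (np.float64(0.132), 12), (np.float64(0.135), 197), (np.float64(0.138), 547), (np.float64(0.141), 1411), (np.float64(0.144), 1702), (np.float64(0.147), 2399), (np.float64(0.15), 2659), (np.float64(0.153), 2006), (np.float64(0.156), 1431)]
side [(np.float64(0.084), 26), (np.float64(0.087), 53), (np.float64(0.09), 91), (np.float64(0.093), 98), (np.float64(0.096), 45), (np.float64(0.099), 53), (np.float64(0.102), 55), (np.float64(0.10
[... 189 characters left out ...]
float64(0.138), 37), (np.float64(0.141), 77), (np.float64(0.144), 45), (np.float64(0.147), 51), (np.float64(0.15), 54), (np.float64(0.153), 45), (np.float64(0.156), 47)]
scene [(np.float64(0.084), 17), (np.float64(0.087), 22), (np.float64(0.09), 34), (np.float64(0.093), 43), (np.float64(0.096), 31), (np.float64(0.099), 18), (np.float64(0.102), 29), (np.float64(0.105), 40), (np.float64(0.108), 110), (np.float64(0.111), 64), (np.float64(0.114), 16), (np.float64(0.117), 14), (np.float64(0.123), 13), (np.float64(0.126), 23), (np.float64(0.138), 24), (np.float64(0.141), 37), (np.float64(0.144), 25), (np.float64(0.147), 22), (np.float64(0.15), 15), (np.float64(0.153), 17), (np.float64(0.156), 15)]
```

View pics/held_crop.png

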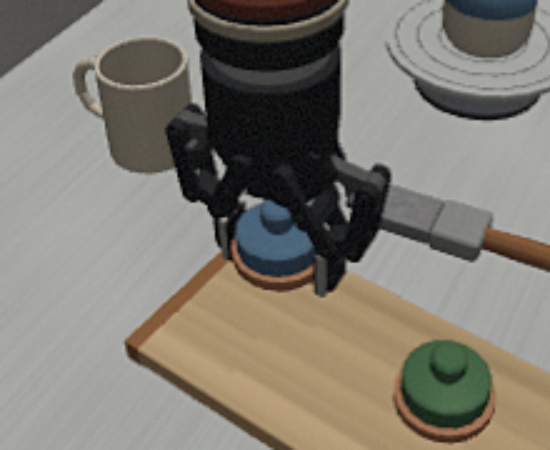

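```bash
cat >> h.py <<'E'
def plane(P,c,zc,r0=.013,r1=.025,dz=.005):
    rr=np.hypot(P[:,0]-c[0],P[:,1]-c[1]);Q=P[(rr>r0)&(rr<r1)&(abs(P[:,2]-zc)<dz)]
    A=np.c_[Q[:,0]-c[0],Q[:,1]-c[1],np.ones(len(Q))];s=np.linalg.lstsq(A,Q[:,2],rcond=None)[0]
    return 'slope deg x,y',np.degrees(s[:2]).round(2),'z',s[2].round(4),len(Q)
E
python3 - <<'E'
from h import *
st=monitor.get_state();p=np.array(st['eef_pos']);print(p.round(4))
for c in ['wrist','side','scene']:
    d=read_camera(c);T=c2w(c,d,st);P=cloud(d,T)
    print(c,plane(P,(.552,.1525),.111),outline(P,.1065,.1155,(.552,.1525),.031),outline(P,.0895,.0975,(.552,.1525),.034),outline(P,.12,.135,(.552,.1525),.016))
E
```

```text
[0.5511 0.1532 0.0665]
wrist ('slope deg x,y', array([-0.18, -0.89]), 'z', np.float64(0.1097), 7965) (10784, np.float64(0.1096), array([0.5521, 0.152 , 0.027 ]), array([0.5521, 0.1465, 0.0125])) (3465, np.float64(0.0926), array([0.5512, 0.1517, 0.031 ]), array([0.5519, 0.149 , 0.0285])) (2812, np.float64(0.1259), array([0.5518, 0.1562, 0.0082]), array([  1.6171, -14.3816,  14.5731]))
side ('slope deg x,y', array([-1.02, -2.58]), 'z', np.float64(0.1101), 280) (430, np.float64(0.1099), array([0.5522, 0.1527, 0.0261]), array([0.5536, 0.1453, 0.0144])) (214, np.float64(0.0928), array([0.5501, 0.151 , 0.0312]), array([0.5518, 0.1493, 0.028 ])) (94, np.float64(0.1262), array([0.5506, 0.1549, 0.0081]), array([0.5509, 0.1561, 0.0051]))
scene ('slope deg x,y', array([-1.61, -0.99]), 'z', np.float64(0.1105), 133) (193, np.float64(0.1103), array([0.5506, 0.153 , 0.026 ]), array([0.551 , 0.1382, 0.023 ])) (95, np.float64(0.0931), array([0.5511, 0.1489, 0.0335]), array([0.548 , 0.1475, 0.0303])) (34, np.float64(0.1262), array([0.5513, 0.1532, 0.0095]), array([0.5505, 0.1567, 0.0049]))
```

Request:
step_arm:
  commands:
    - [[0,0,0],[0,0,-0.03],0.5]
    - [[0,0,0],[-0.01,0,-0.08],0.5]
    - [[0,0,0],[-0.04,-0.003,-0.14],0.5]
    - [[0,0,0],[-0.09,-0.006,-0.2],0.5]
    - [[0,0,0],[-0.15,-0.009,-0.26],0.5]
    - [[0,0,0],[-0.21,-0.012,-0.31],0.5]
    - [[0,0,0],[-0.27,-0.016,-0.33],0.5]
    - [[0,0,0],[-0.33,-0.02,-0.3375],0.5]

```text
clock: 7.08
eef_pos: [0.5446, 0.02, 0.206]
eef_rot: [[-0.0, 1.0, 0.004], [1.0, 0.0, -0.001], [-0.001, 0.004, -1.0]]
contact_force: [1.1, -0.9, -2.5]
finger_gap: 0.0601
grip_force: 54.5
```

Request:
step_arm:
  commands:
    - [[0,0,0],[-0.06,-0.004,0],0.5]
    - [[0,0,0],[-0.13,-0.008,0],0.5]
    - [[0,0,0],[-0.2,-0.012,0],0.5]
    - [[0,0,0],[-0.27,-0.016,0],0.5]
    - [[0,0,0],[-0.34,-0.02,0],0.5]
    - [[0,0,0],[-0.41,-0.024,0],0.5]
    - [[0,0,0],[-0.47,-0.027,0],0.5]
    - [[0,0,0],[-0.51,-0.029,0],0.5]

```text
clock: 7.75
eef_pos: [0.5318, -0.1851, 0.2034]
eef_rot: [[0.002, 1.0, 0.001], [1.0, -0.002, -0.001], [-0.001, 0.001, -1.0]]
contact_force: [-0.2, 0.3, -1.3]
finger_gap: 0.06
grip_force: 54.5
```

Request:
step_arm:
  commands:
    - [[0,0,0],[-0.025,-0.002,0],0.5]
    - [[0,0,0],[-0.0375,-0.002,0],0.5]
    - [[0,0,0],[-0.0375,-0.002,0],0.5]
    - [[0,0,0],[-0.0375,-0.002,0],0.5]
    - [[0,0,0],[-0.0375,-0.002,0],0.5]

```text
clock: 8.17
eef_pos: [0.5315, -0.1967, 0.2027]
eef_rot: [[-0.001, 1.0, 0.0], [1.0, 0.001, 0.0], [0.0, 0.0, -1.0]]
contact_force: [-1.4, 0.3, -2.4]
finger_gap: 0.0601
grip_force: 54.5
```

Run:
```python
from h import *
for c in ['wrist','side','scene']:
    st=monitor.get_state();p=np.array(st['eef_pos']);print(st['clock'],p.round(4),np.round(st['eef_rot'],4).tolist(),np.round(st['contact_force'],1),st['finger_gap'])
    d=read_camera(c);T=c2w(c,d,st);P=cloud(d,T);q=(.531,-.198);z=p[2]
    print(c,plane(P,q,z+.043),outline(P,z+.0385,z+.048,q,.031),outline(P,z+.0215,z+.0285,q,.035),'rim',outline(P,.144,.156,q,.032))
    save('over_%s.png'%c,d['color'])
    if c=='side': u=project(d,T,p)[0].astype(int);im=d['color'][max(0,u[1]-90):u[1]+110,max(0,u[0]-110):u[0]+110];save('over_crop.png',cv2.resize(im,None,fx=3,fy=3)[:600])
```

```text
8.1667 [ 0.5315 -0.1967  0.2027] [[-0.001, 1.0, 0.0002], [1.0, 0.001, 0.0003], [0.0003, 0.0002, -1.0]] [-1.4  0.3 -2.4] 0.06010147168427742
wrist ('slope deg x,y', array([ 0.6 , -0.38]), 'z', np.float64(0.2458), 7795) (11134, np.float64(0.2458), array([ 0.5322, -0.1982,  0.0273]), array([ 0.5324, -0.2035,  0.0126])) (3208, np.float64(0.2286), array([ 0.5314, -0.1981,  0.031 ]), array([ 0.5322, -0.2007,  0.0284])) rim (1106, np.float64(0.1505), array([ 0.5315, -0.199 ,  0.0263]), array([ 0.5317, -0.1998,  0.0219]))
8.2167 [ 0.5315 -0.1967  0.2027] [[-0.0012, 1.0, 0.0002], [1.0, 0.0012, 0.0001], [0.0001, 0.0002, -1.0]] [ 0.1 -0.7 -1.9] 0.06016148469149542
side ('slope deg x,y', array([ 0.23, -2.19]), 'z', np.float64(0.2466), 132) (240, np.float64(0.2462), array([ 0.5309, -0.1949,  0.0251]), array([ 0.5342, -0.2053,  0.0155])) (140, np.float64(0.2283), array([ 0.5307, -0.1948,  0.0288]), array([ 0.5323, -0.2005,  0.0282])) rim (199, np.float64(0.149), array([ 0.5302, -0.1978,  0.026 ]), array([ 0.53  , -0.198 ,  0.0227]))
8.2667 [ 0.5315 -0.1968  0.2027] [[-0.0012, 1.0, 0.0002], [1.0, 0.0012, 0.0001], [0.0001, 0.0002, -1.0]] [ 0.1  0.3 -1.6] 0.060154760717513626
scene ('slope deg x,y', array([-0.64, -1.36]), 'z', np.float64(0.246), 97) (175, np.float64(0.2453), array([ 0.5301, -0.1917,  0.0233]), array([ 0.528 , -0.2018,  0.0152])) (87, np.float64(0.2277), array([ 0.5316, -0.1968,  0.0313]), array([ 0.5293, -0.2012,  0.0291])) rim (148, np.float64(0.1491), array([ 0.5309, -0.1971,  0.0265]), array([ 0.5309, -0.1964,  0.0225]))
```

View pics/over_crop.png

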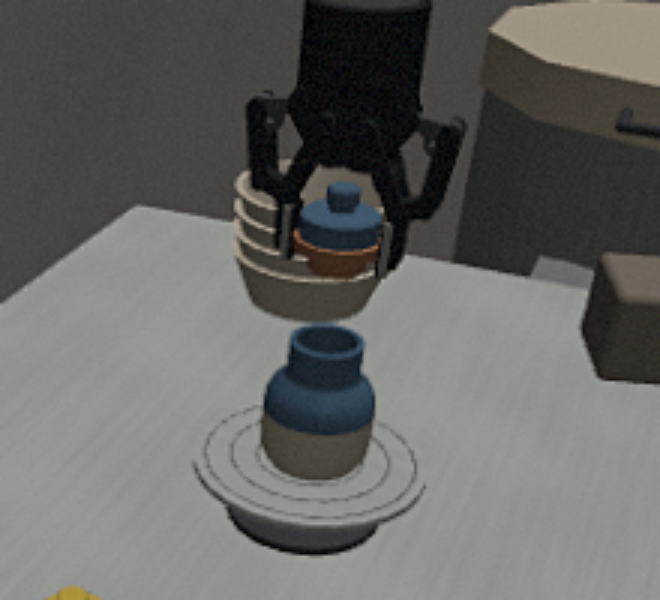

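Request:
step_arm:
  commands:
    - [[0,0,0],[-0.0025,-0.001,0.02],0.5]
    - [[0,0,0],[-0.0025,-0.001,0.05],0.5]
    - [[0,0,0],[-0.0025,-0.001,0.085],0.5]
    - [[0,0,0],[-0.0025,-0.001,0.11],0.5]
    - [[0,0,0],[-0.0025,-0.001,0.118],0.5]
    - [[0,0,0],[-0.0025,-0.001,0.12],0.5]
    - [[0,0,0],[-0.0025,-0.001,0.12],0.5]
    - [[0,0,0],[-0.0025,-0.001,0.12],0.5]

```text
clock: 8.98
eef_pos: [0.5312, -0.1989, 0.1552]
eef_rot: [[0.0, 1.0, 0.001], [1.0, -0.0, -0.0], [-0.0, 0.001, -1.0]]
contact_force: [0.4, 0.4, -0.8]
finger_gap: 0.0601
grip_force: 54.5
```

Request:
step_arm:
  commands:
    - [[0,0,0],[0,0,0.004],0.5]
    - [[0,0,0],[0,0,0.008],0.5]
    - [[0,0,0],[0,0,0.012],0.5]
    - [[0,0,0],[0,0,0.016],0.5]
    - [[0,0,0],[0,0,0.02],0.5]
    - [[0,0,0],[0,0,0.02],0.5]

```text
clock: 9.48
eef_pos: [0.5308, -0.1987, 0.1461]
eef_rot: [[-0.0, 1.0, -0.0], [1.0, 0.0, 0.0], [0.0, -0.0, -1.0]]
contact_force: [-0.3, 0.6, -2.9]
finger_gap: 0.0601
grip_force: 54.5
```

Request:
step_arm:
  commands:
    - [[0,0,0],[0.0,0,0.004],0.5]
    - [[0,0,0],[0.0,0,0.008],0.5]
    - [[0,0,0],[0.0,0,0.012],0.5]
    - [[0,0,0],[0.0,0,0.016],0.5]
    - [[0,0,0],[0.0,0,0.02],0.5]
    - [[0,0,0],[0.0,0,0.02],0.5]
    - [[0,0,0],[0.0,0,0.02],0.5]

```text
clock: 10.07
eef_pos: [0.5309, -0.1987, 0.1384]
eef_rot: [[-0.0, 1.0, -0.0], [1.0, 0.0, 0.0], [0.0, -0.0, -1.0]]
contact_force: [-0.3, -0.2, -2.1]
finger_gap: 0.0603
grip_force: 54.5
```

Run:
```python
from h import *
for c in ['wrist','side','scene']:
    st=monitor.get_state();p=np.array(st['eef_pos']);print(st['clock'],p.round(4),np.round(st['contact_force'],1),np.round(st['wrist_torque'],2))
    d=read_camera(c);T=c2w(c,d,st);P=cloud(d,T);q=(.531,-.198);z=p[2]
    print(c,plane(P,q,z+.043),outline(P,z+.0385,z+.048,q,.031),outline(P,z+.0215,z+.0285,q,.035),'wheel',outline(P,.046,.056,(.53,-.19),.11))
    if c=='side': u=project(d,T,p)[0].astype(int);im=d['color'][u[1]-60:u[1]+60,u[0]-60:u[0]+60];save('in_crop.png',cv2.resize(im,None,fx=5,fy=5))
```

```text
10.0667 [ 0.5309 -0.1987  0.1384] [-0.3 -0.2 -2.1] [-0.02 -0.01 -0.  ]
wrist ('slope deg x,y', array([ 0.4 , -2.25]), 'z', np.float64(0.1815), 8400) (11180, np.float64(0.1815), array([ 0.5319, -0.2001,  0.0273]), array([ 0.5319, -0.2052,  0.0125])) (3233, np.float64(0.1643), array([ 0.5308, -0.1998,  0.0307]), array([ 0.5317, -0.2028,  0.0284])) wheel (25775, np.float64(0.0509), array([ 0.5333, -0.1998,  0.0895]), array([ 0.5314, -0.2134,  0.0512]))
10.1167 [ 0.5309 -0.1987  0.1386] [-0.3 -0.6 -1. ] [-0.01  0.01 -0.02]
side ('slope deg x,y', array([ 0.06, -2.61]), 'z', np.float64(0.1815), 149) (225, np.float64(0.1814), array([ 0.5309, -0.1972,  0.0252]), array([ 0.5309, -0.2059,  0.0149])) (131, np.float64(0.1639), array([ 0.5301, -0.1969,  0.0296]), array([ 0.5318, -0.2014,  0.0279])) wheel (1895, np.float64(0.0518), array([ 0.5318, -0.1993,  0.0892]), array([ 0.534 , -0.2148,  0.0453]))
10.1667 [ 0.531  -0.1988  0.1387] [ 0.3 -1.3 -2.4] [-0.02  0.07  0.  ]
scene ('slope deg x,y', array([-0.17, -1.3 ]), 'z', np.float64(0.1815), 103) (160, np.float64(0.1812), array([ 0.5311, -0.1918,  0.0223]), array([ 0.5269, -0.2027,  0.0148])) (79, np.float64(0.1642), array([ 0.531 , -0.2007,  0.0325]), array([ 0.5294, -0.2011,  0.0281])) wheel (1638, np.float64(0.0503), array([ 0.5325, -0.1979,  0.0899]), array([ 0.5234, -0.2127,  0.047 ]))
```

View pics/in_crop.png

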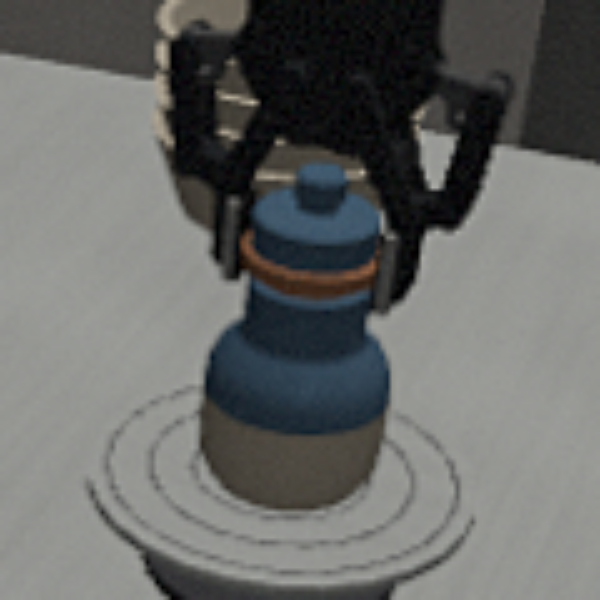

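Request:
step_arm:
  commands:
    - [[0,0,0],[0.0,0,0.003],0.5]
    - [[0,0,0],[0.0,0,0.006],0.5]
    - [[0,0,0],[0.0,0,0.008],0.5]
    - [[0,0,0],[0.0,0,0.01],0.5]
    - [[0,0,0],[0.0,0,0.01],0.5]

```text
clock: 10.63
eef_pos: [0.5309, -0.1987, 0.1343]
eef_rot: [[0.0, 1.0, -0.0], [1.0, -0.0, 0.0], [0.0, -0.0, -1.0]]
contact_force: [-0.5, -0.4, -1.6]
finger_gap: 0.0602
grip_force: 54.5
```

Request:
step_arm:
  commands:
    - [[0,0,0],[0.0,0,0.00125],0.5]
    - [[0,0,0],[0.0,0,0.0025],0.5]
    - [[0,0,0],[0.0,0,0.0025],0.5]

```text
clock: 10.88
eef_pos: [0.5309, -0.1987, 0.1335]
eef_rot: [[0.0, 1.0, 0.0], [1.0, -0.0, 0.0], [0.0, 0.0, -1.0]]
contact_force: [0.7, -0.7, -1.5]
finger_gap: 0.0599
grip_force: 54.5
```

Request:
step_arm:
  commands:
    - [[0,0,0],[0.0,0,0.00125],0.5]
    - [[0,0,0],[0.0,0,0.0025],0.5]
    - [[0,0,0],[0.0,0,0.0025],0.5]

```text
clock: 11.13
eef_pos: [0.531, -0.1988, 0.133]
eef_rot: [[0.0, 1.0, 0.0], [1.0, -0.0, -0.0], [-0.0, 0.0, -1.0]]
contact_force: [-1.3, 0.7, 2.1]
finger_gap: 0.0605
grip_force: 54.9
```

Request:
step_arm:
  commands:
    - [[0,0,0],[0.0,0,0.00125],0.5]
    - [[0,0,0],[0.0,0,0.0025],0.5]
    - [[0,0,0],[0.0,0,0.0025],0.5]

```text
clock: 11.38
eef_pos: [0.5311, -0.1989, 0.1329]
eef_rot: [[-0.0, 1.0, 0.001], [1.0, 0.0, -0.001], [-0.001, 0.001, -1.0]]
contact_force: [-5.1, 2.9, 9.6]
finger_gap: 0.06
grip_force: 55.3
```

Request:
step_arm:
  commands:
    - [[0,0,0],[0,0,0],0.72]
    - [[0,0,0],[0,0,0],0.76]
    - [[0,0,0],[0,0,0],0.8]
    - [[0,0,0],[0,0,0],0.85]
    - [[0,0,0],[0,0,0],0.9]
    - [[0,0,0],[0,0,0],1]
    - [[0,0,0],[0,0,0],1]
    - [[0,0,0],[0,0,0],1]

```text
clock: 12.05
eef_pos: [0.5309, -0.1987, 0.1315]
eef_rot: [[0.0, 1.0, -0.0], [1.0, -0.0, 0.0], [0.0, -0.0, -1.0]]
contact_force: [0.5, -1.0, 0.3]
finger_gap: 0.0853
grip_force: 0.0
```

Run:
```python
from h import *
for c in ['wrist','side','scene']:
    st=monitor.get_state();p=np.array(st['eef_pos']);print(st['clock'],p.round(4),np.round(st['contact_force'],1),st['finger_gap'])
    d=read_camera(c);T=c2w(c,d,st);P=cloud(d,T);q=(.531,-.199)
    print(c,plane(P,q,.176),outline(P,.171,.181,q,.031),'fl',outline(P,.154,.162,q,.035),'knob',outline(P,.188,.2,q,.014))
    if c=='side': u=project(d,T,p)[0].astype(int);im=d['color'][u[1]-60:u[1]+60,u[0]-60:u[0]+60];save('rel_crop.png',cv2.resize(im,None,fx=5,fy=5))
```

```text
12.05 [ 0.5309 -0.1987  0.1315] [ 0.5 -1.   0.3] 0.0852603801423511
wrist ('slope deg x,y', array([ 0.72, -1.52]), 'z', np.float64(0.1761), 8258) (10934, np.float64(0.176), array([ 0.5321, -0.1998,  0.0266]), array([ 0.5322, -0.2055,  0.0125])) fl (3130, np.float64(0.1588), array([ 0.5311, -0.2001,  0.0306]), array([ 0.5319, -0.2029,  0.0283])) knob (2392, np.float64(0.1924), array([ 0.5317, -0.195 ,  0.0075]), array([ 0.5309, -0.1988,  0.0011]))
12.1 [ 0.531  -0.1987  0.1315] [-0.2  1.   0.3] 0.08538299311496048
side ('slope deg x,y', array([ 0.57, -2.11]), 'z', np.float64(0.176), 130) (218, np.float64(0.1757), array([ 0.5301, -0.1967,  0.025 ]), array([ 0.5317, -0.2074,  0.0159])) fl (141, np.float64(0.1585), array([ 0.53  , -0.199 ,  0.0305]), array([ 0.532 , -0.2037,  0.0292])) knob (54, np.float64(0.1923), array([ 0.5306, -0.1984,  0.0096]), array([ 0.5306, -0.1965,  0.0068]))
12.15 [ 0.531  -0.1987  0.1315] [0.6 0.1 0.8] 0.08565267973149335
scene ('slope deg x,y', array([ 1.  , -0.07]), 'z', np.float64(0.1756), 117) (181, np.float64(0.1754), array([ 0.5316, -0.195 ,  0.0244]), array([ 0.529 , -0.2032,  0.015 ])) fl (100, np.float64(0.1581), array([ 0.5307, -0.1969,  0.0298]), array([ 0.529 , -0.2017,  0.0288])) knob (36, np.float64(0.1914), array([ 0.5322, -0.1956,  0.0083]), array([ 0.5323, -0.1949,  0.0065]))
```

View pics/rel_crop.png

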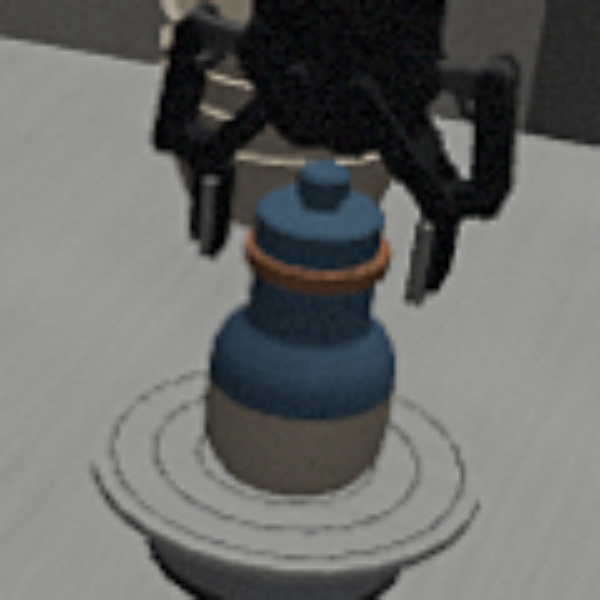

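Request:
step_arm:
  commands:
    - [[0,0,0],[0,0,-0.02],1]
    - [[0,0,0],[0,0,-0.05],1]
    - [[0,0,0],[0,0,-0.085],1]
    - [[0,0,0],[0,0,-0.11],1]
    - [[0,0,0],[-0.001,0.0005,-0.119],1]
    - [[0,0,0],[-0.001,0.0005,-0.119],1]
    - [[0,0,0],[-0.001,0.0005,-0.119],1]
    - [[0,0,0],[-0.001,0.0005,-0.119],1]
  grip_force: 40

```text
clock: 12.87
eef_pos: [0.5309, -0.199, 0.1785]
eef_rot: [[-0.0, 1.0, -0.001], [1.0, 0.0, 0.001], [0.001, -0.001, -1.0]]
contact_force: [-0.6, -0.5, 0.1]
finger_gap: 0.0854
grip_force: 0.0
```

Request:
step_arm:
  commands:
    - [[0,0,0],[0,0,0],0.7]
    - [[0,0,0],[0,0,0],0.5]
    - [[0,0,0],[0,0,0],0.4]
    - [[0,0,0],[0,0,0],0.36]
    - [[0,0,0],[0,0,0],0.34]
    - [[0,0,0],[0,0,0],0.34]
    - [[0,0,0],[0,0,0],0.34]

```text
clock: 13.45
eef_pos: [0.5312, -0.1991, 0.1792]
eef_rot: [[0.0, 1.0, 0.0], [1.0, -0.0, -0.0], [-0.0, 0.0, -1.0]]
contact_force: [-1.2, 0.0, 0.1]
finger_gap: 0.029
grip_force: 0.0
```

Run:
```python
from h import *
st=monitor.get_state();p=np.array(st['eef_pos']);print(st['clock'],p.round(4),np.round(st['contact_force'],1),st['finger_gap'],st['grip_force'])
d=read_camera('side');T=c2w('side',d,st);u=project(d,T,p)[0].astype(int);im=d['color'][u[1]-50:u[1]+50,u[0]-50:u[0]+50]
w=read_camera('wrist')['color']
save('knob.png',np.hstack([cv2.resize(im,(360,360),interpolation=cv2.INTER_CUBIC),cv2.resize(w[100:400,140:500],(432,360))]))
```

```text
13.45 [ 0.5312 -0.1991  0.1792] [-1.2  0.   0.1] 0.02903188691460901 0.0
```

View pics/knob.png

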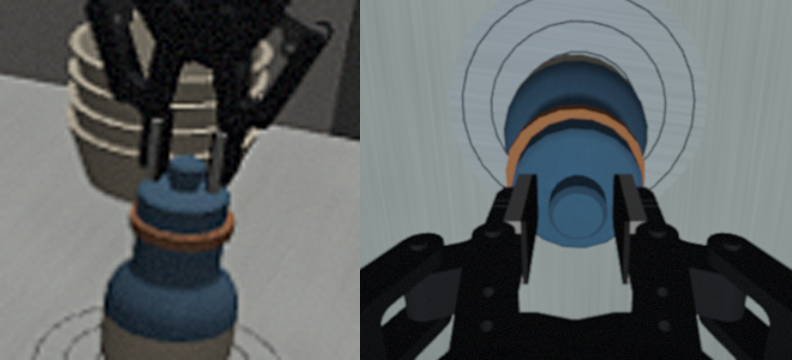

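Request:
step_arm:
  commands:
    - [[0,0,0],[0,0,0],0.3]
    - [[0,0,0],[0,0,0],0.28]
    - [[0,0,0],[0,0,0],0.26]
    - [[0,0,0],[0,0,0],0.24]
    - [[0,0,0],[0,0,0],0.2]
    - [[0,0,0],[0,0,0],0.15]
    - [[0,0,0],[0,0,0],0.15]
    - [[0,0,0],[0,0,0],0.15]

```text
clock: 14.22
eef_pos: [0.5313, -0.1992, 0.1794]
eef_rot: [[-0.0, 1.0, 0.001], [1.0, 0.0, -0.0], [-0.0, 0.001, -1.0]]
contact_force: [-0.1, 1.4, 3.6]
finger_gap: 0.0195
grip_force: 39.1
```

Request:
step_arm:
  commands:
    - [[0,0,0],[0,0,-0.008],0.15]
    - [[0,0,0],[0,0,-0.02],0.15]
    - [[0,0,0],[0,0,-0.04],0.15]
    - [[0,0,0],[0,0,-0.07],0.15]
    - [[0,0,0],[0,0,-0.11],0.15]
    - [[0,0,0],[0,0,-0.15],0.15]
    - [[0,0,0],[0,0,-0.19],0.15]
    - [[0,0,0],[0,0,-0.215],0.15]

```text
clock: 14.88
eef_pos: [0.5316, -0.1995, 0.2681]
eef_rot: [[0.0, 1.0, 0.002], [1.0, -0.0, -0.002], [-0.002, 0.002, -1.0]]
contact_force: [-0.8, 0.4, -0.6]
finger_gap: 0.02
grip_force: 39.1
```

Request:
step_arm:
  commands:
    - [[0,0,0],[0,0,-0.015],0.15]
    - [[0,0,0],[0,0,-0.015],0.15]
    - [[0,0,0],[0,0,-0.015],0.15]
    - [[0,0,0],[0,0,-0.015],0.15]
    - [[0,0,0],[0,0,-0.015],0.15]
    - [[0,0,0],[0,0,-0.015],0.15]

```text
clock: 15.38
eef_pos: [0.5309, -0.1989, 0.2703]
eef_rot: [[0.0, 1.0, -0.001], [1.0, -0.0, 0.001], [0.001, -0.001, -1.0]]
contact_force: [0.0, 0.8, -1.6]
finger_gap: 0.0198
grip_force: 39.1
```

Run:
```python
from h import *
st=monitor.get_state();p=np.array(st['eef_pos']);print(st['clock'],p.round(4),np.round(st['contact_force'],1),st['finger_gap'],st['grip_force'])
o=[]
for c in ['side','scene']:
    d=read_camera(c);T=c2w(c,d,st);P=cloud(d,T);q=(.531,-.199)
    print(c,'cap',plane(P,q,p[2]-.004),outline(P,p[2]-.009,p[2]+.001,q,.031),'flange',outline(P,.154,.161,q,.035),'inner knob',outline(P,.163,.172,q,.012))
    u=project(d,T,p-[0,0,.05])[0].astype(int);im=d['color'][u[1]-50:u[1]+50,u[0]-50:u[0]+50];o.append(cv2.resize(im,(400,400),interpolation=cv2.INTER_CUBIC))
save('final.png',np.hstack(o))
```

```text
15.3833 [ 0.5309 -0.1989  0.2703] [ 0.   0.8 -1.6] 0.019794992484712243 39.137426018714905
side cap ('slope deg x,y', array([ 0.25, -3.83]), 'z', np.float64(0.2675), 127) (212, np.float64(0.2667), array([ 0.5286, -0.1974,  0.0251]), array([ 0.5318, -0.2099,  0.0187])) flange (225, np.float64(0.1585), array([ 0.5298, -0.1987,  0.0302]), array([ 0.5313, -0.2047,  0.0228])) inner knob (29, np.float64(0.1683), array([ 0.5305, -0.2005,  0.0062]), array([ 0.5306, -0.2011,  0.0058]))
scene cap ('slope deg x,y', array([-1.45, -1.09]), 'z', np.float64(0.2672), 111) (176, np.float64(0.2665), array([ 0.5309, -0.1967,  0.0256]), array([ 0.53  , -0.2077,  0.018 ])) flange (243, np.float64(0.1589), array([ 0.5304, -0.1975,  0.03  ]), array([ 0.529 , -0.2056,  0.017 ])) inner knob (28, np.float64(0.1668), array([ 0.5301, -0.1985,  0.0063]), array([ 0.5306, -0.1988,  0.0056]))
```

View pics/final.png

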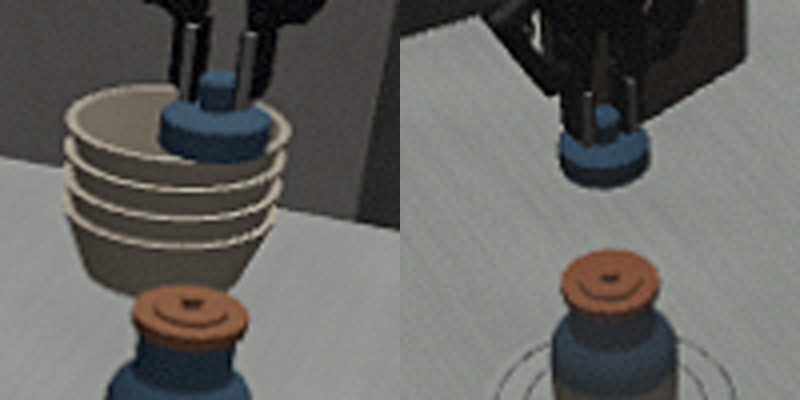

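The picture shows the inner lid seated flat on the jar, with its flange top at 158 mm. The outer lid is held level by its knob about 100 mm above the rim, so I'm handing in.

```bash
python3 -c "
from bench import order;print(order.finish_job())"
```

```text
the job is handed in; nothing more can be done
None
```

I lowered the blue lid set into the jar and let go with the inner lid fully home. I then lifted the outer lid off and handed the job in holding it level about 10 cm above the jar; the interface gave no verdict.

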